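# Scrape the carrot slices into the tray

## Task

Clear the spice jar off the chopping board and stand it wholly on the round cork mat, then use the scraper block to sweep all five carrot slices off the board into the metal tray beside it. Finally stand the scraper upright on the bare worktop, clear of the board, tray and mat. Never touch the slices with the gripper itself, do not tip the jar over, and leave the half lemon, the garlic and the steel bowl where they are.

Things in the scene. Friction and masses are not known exactly. Their poses are not given: they have to be found in the camera images.
- board: fixed wooden chopping board, 230 (x) by 280 (y) by 36 mm thick, on the worktop. Origin at the centre of its underside; z up, its top at 36 mm. Its -y edge (140 mm from the origin) borders the tray.
- tray: fixed open aluminium tray, outside 260 (x) by 130 (y) by 26 mm high, walls and floor 3 mm. Origin at the centre of its underside, axes parallel to the board's; its +y wall stands 1 mm from the board's -y edge, its rim 10 mm below the board's top.
- mat: fixed round cork mat, 110 mm diameter, 6 mm thick, on the worktop. Origin at the centre of its underside.
- jar: closed amber glass spice jar with a dark steel cap, 50 mm diameter, 85 mm tall, about 0.2 kg, standing upright on the board between the slices and the tray. Origin at the centre of its underside, z up.
- scraper: loose scraper block, about 0.3 kg, standing on the worktop: a steel foot 36 (x) by 120 (y) by 22 mm high, and centred on it a wooden grip 24 (x) by 100 (y) mm that rises from 22 to 60 mm above its underside. Its long axis is y; both long faces of the foot can sweep. Origin at the centre of its underside, z up. A gripper can close on the grip across x from above.
- slice0_center (a point): centre of a round orange carrot slice, 34 mm diameter, 10 mm thick, 12 g, lying flat on the board.
- slice1_center (a point): centre of a round orange carrot slice, 34 mm diameter, 10 mm thick, 12 g, lying flat on the board.
- slice2_center (a point): centre of a round orange carrot slice, 34 mm diameter, 10 mm thick, 12 g, lying flat on the board.
- slice3_center (a point): centre of a round orange carrot slice, 34 mm diameter, 10 mm thick, 12 g, lying flat on the board.
- slice4_center (a point): centre of a round orange carrot slice, 34 mm diameter, 10 mm thick, 12 g, lying flat on the board.
- lemon: half lemon, cut face down, 62 mm wide, 40 mm high, loose, beyond the board. Origin at the centre of its underside. Leave it.
- garlic: garlic bulb, 52 mm wide, 52 mm high, loose, beyond the board. Origin at the centre of its underside. Leave it.
- bowl: empty steel bowl, 120 mm diameter, 55 mm high, loose, beside the tray. Origin at the centre of its underside. Leave it.

How it is judged:
By the outcome, as a careful person would: the job done as asked, in the order asked, and still so for the second after the job is handed in, with the robot touching nothing.
It also fails if it takes over 72 s, if anything falls off the work surface, if the arm or the gripper's body presses on something with over 40 N, if the wrist force passes 120 N, or if a joint passes its speed limit or range.

## Robot

A 7-joint arm with a two-finger parallel gripper is mounted at the origin on the work surface. World frame = base frame: x ahead of the robot, y to its left, z up, the work surface at z = 0. Lengths are in m, angles in rad, forces in N, time in s.
With the tool pointing down it reaches from about 0.425 to 0.875 m from the base axis. Payload 9.9 kg.
Tool frame: the origin (TCP) lies at the very end of the fingers, on their centre line; the grasp point (between the pads) lies 19 mm behind it; z points along the fingers, y is the line along which they close (so a half turn about z gives the same grasp; the last joint's range is limited). The gripper opens to 85 mm and grips with 20 to 120 N. Pads are 22 mm wide; open, the fingers measure 114 mm over their backs; the gripper's body (76 mm by 85 mm) begins 54 mm behind the grasp point. The pads swing forward as they close: fully open they stand 13 mm farther back than shut.
Start: joints at [-0.084, 0.576, 0.025, 1.437, -0.015, 1.129, -0.057], TCP at [0.675, 0, 0.231] pointing down, gripper open.
Joint ranges: [-2.76, 2.76], [-0.34, 2.15], [-1.52, 1.57], [0.19, 2.46], [-1.09, 4.23], [0.17, 1.99], [-2.82, 2.82]. Speed limits (rad/s): [2.22, 2.22, 3.01, 3.01, 3.14, 3.14, 3.14].

## Interface

Orientations are given as a unit quaternion [x, y, z, w].
In Python, from bench import ctrl gives the robot as it stands.
- The arm moves only by the shell command python3 -m handwheel 'ROWS' [FORCE]. ROWS is JSON, a list that holds one entry, the list of rows, each a list of 7 numbers: the shift along the world's x, y, z in cm, then the turn, a rotation vector about the world's x, y, z in rad, then the opening, from 0 (shut) to 1 (fully open). In form: [[[dx, dy, dz, ax, ay, az, fingers], ...]]. A call has 1 to 20 rows; each row shifts and turns the commanded pose from where the row before left it; what a row does not reach is not made up. A row lasts 1/10 s, in which the tool goes at most 50 mm and 8.59 degrees, less where a joint would pass 70% of its speed; a pose out of reach is approached as far as the arm can. A call is refused whole if a number of a shift passes 5 or a number of a turn 0.15, either way. A call with a gripper value outside its range is refused whole. The fingers move at their own pace and stop on an object; FORCE is the grip in N (left out, the last holds). Time passes only in rows, so rows that do not move let the fingers close. It gives the time, the measured TCP pose, the force, the opening and the grip force at its end, in the units of the state.
- ctrl.get_state(): the state, without advancing time (a new reading comes with each control period).
- ctrl.get_image(name): name is "scene" or "side" or "wrist"; returns the picture (480x640x3 uint8, red, green, blue); there is no depth.
- ctrl.camera_params(name): a dict with "camera_matrix" (3x3 intrinsics, pixels), "dist" ([k1, k2, p1, p2, k3] as OpenCV has them; the pictures are not rectified), "origin" and "attitude" of the camera in the world. Camera axes: x right, y down, z forward; pixel columns grow to the right and rows downward; lengths in m; the calibration is good to about 2 mm. A picture is of the moment at which its call begins: read the wrist's pose just before it. camera_params takes no time and is no camera call; for the wrist camera it gives the pose at the moment of the call.
- ctrl.finish_job(): hands the job in; it is judged then, once.
The state is a dict: "time": time; "qpos": joint angles; "joint_vel": joint speeds; "effort": joint torques, N m; "position": TCP position; "ee_rot": TCP orientation; "force": force on the tool from outside, world axes, zero at the start; "moment": the same for the moment, N m; "gripper_width": finger opening in m; "finger_force": force on a finger pad.
Only numpy, scipy, OpenCV 4.12 (cv2) and the standard library are available. Lean on these libraries where they do the work, as an engineer would, in place of code of your own. Each camera call takes 0.05 s, during which the arm holds its last target. There are 200 camera calls.

## Working session

There is one attempt and no reset: what is moved stays moved. The work goes in short steps, Python scripts to look and compute and a shell command to move; the robot and the scene stay as the last step left them, time stands still between calls to the robot, and variables do not carry over. Pictures are saved under pics/ and viewed, at most 12 in all, crops included, and the job is handed in when it is done.

```bash
mkdir -p pics
cat > h.py <<'E'
import numpy as np, cv2
from bench import ctrl
from scipy.spatial.transform import Rotation as R
def snap(n,f):
    p=ctrl.camera_params(n); im=ctrl.get_image(n); cv2.imwrite('pics/'+f,im[:,:,::-1]); return p,im
def ray(p,uv):
    K=np.array(p['camera_matrix']);u=cv2.undistortPoints(np.array(uv,float).reshape(-1,1,2),K,np.array(p['dist'],float)).reshape(-1,2)
    d=np.c_[u,np.ones(len(u))]; A=np.array(p['attitude'],float)
    M=A if A.shape==(3,3) else R.from_quat(A).as_matrix()
    return np.array(p['origin']),d@M.T
def plane(p,uv,z):
    o,d=ray(p,uv); return o+d*((z-o[2])/d[:,2])[:,None]
E
python3 - <<'E'
from h import *
for n in('scene','side'):
    p,im=snap(n,n+'0.png'); print(n,p)
print(ctrl.get_state())
E
```

```text
scene {'camera_matrix': array([[497.79477441,   0.        , 319.9843442 ],
       [  0.        , 497.79477441, 238.39072796],
       [  0.        ,   0.        ,   1.        ]]), 'dist': array([-0.01584532,  0.        ,  0.        ,  0.        ,  0.        ]), 'origin': array([0.92422985, 0.41078059, 1.01574881]), 'attitude': array([ 0.2731066 ,  0.92634826, -0.24696188, -0.07938209])}
side {'camera_matrix': array([[511.20221373,   0.        , 323.36519265],
       [  0.        , 511.20221373, 243.37988275],
       [  0.        ,   0.        ,   1.        ]]), 'dist': array([-0.03301295,  0.        ,  0.        ,  0.        ,  0.        ]), 'origin': array([0.08727947, 0.7564659 , 0.92741998]), 'attitude': array([-0.25940742,  0.87567033, -0.39216308,  0.11007898])}
{'time': 0.1, 'qpos': array([-0.0837901 ,  0.57644798,  0.02487222,  1.43780968, -0.01499261,
        1.12898955, -0.05650278]), 'joint_vel': array([-0.00142626, -0.00252028,  0.00092493, -0.00379873, -0.00087611,
       -0.00046979, -0.00064505]), 'effort': array([ 7.07550455e-03, -7.67310762e+01,  2.25892425e+00, -2.86606407e+01,
        1.61178235e-02,  8.62831454e-03, -6.06417325e-05]), 'position': array([ 6.74605527e-01, -1.56893931e-05,  2.30534537e-01]), 'ee_rot': array([ 7.07105772e-01,  7.07107409e-01, -5.52120768e-04, -4.84890082e-04]), 'force': array([ 0.24300335, -0.00046225,  0.34576011]), 'moment': array([-0.03782896,  0.02813588, -0.02704355]), 'finger_force': 0.0, 'gripper_width': 0.08533553151883423}
```

View pics/scene0.png

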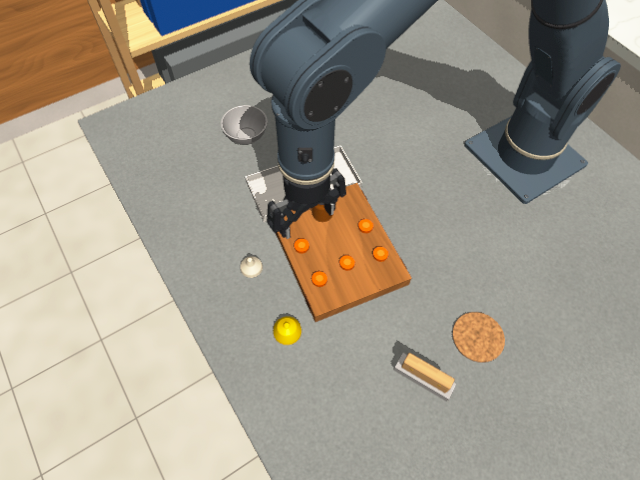

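View pics/side0.png

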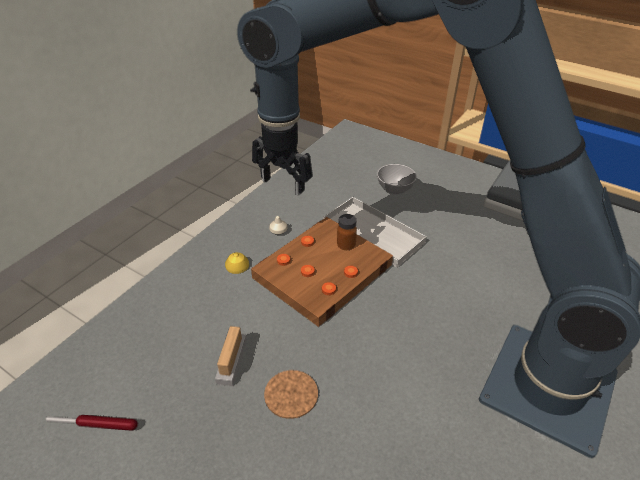

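The scene view shows the board with five slices (302,245), (366,225), (380,253), (347,262) and (319,278), the mat at (479,337) and the scraper at (427,375). The side view adds the jar, cap at about (347,220), with the tray behind it.

Run:
```python
from h import *
np.set_printoptions(precision=4,suppress=True)
P={n:ctrl.camera_params(n) for n in('scene','side')}
I={n:cv2.imread(f'pics/{n}0.png') for n in P}
def blobs(n,lo,hi,amin,z,tag):
    hsv=cv2.cvtColor(I[n],cv2.COLOR_BGR2HSV); m=cv2.inRange(hsv,lo,hi)
    m=cv2.morphologyEx(m,cv2.MORPH_OPEN,np.ones((3,3)))
    for c in cv2.findContours(m,0,1)[0]:
        if cv2.contourArea(c)<amin: continue
        M=cv2.moments(c);uv=[M['m10']/M['m00'],M['m01']/M['m00']]
        print(n,tag,np.round(uv,1),cv2.contourArea(c),plane(P[n],uv,z)[0])
for n in P: blobs(n,(4,235,200),(14,255,255),40,.043,'slice')
print('mat',plane(P['scene'],[479,337],.006),plane(P['side'],[291,394],.006))
print('board top scene',plane(P['scene'],[[409,279],[315,317],[363,187]],.036))
print('board top side',plane(P['side'],[[253,270],[319,318],[391,257]],.036))
print('jar cap',plane(P['side'],[[347,219]],.121), 'grip top scene',plane(P['scene'],[[406,357],[452,384]],.06),'side',plane(P['side'],[[236,329],[224,358]],.06))
print('tray scene',plane(P['scene'],[[247,181],[343,149],[360,180]],.026),'side',plane(P['side'],[[353,199],[426,238],[400,262]],.026))
print('bowl',plane(P['side'],[[396,172]],.055),'lemon',plane(P['side'],[[237,266]],.02),'garlic',plane(P['side'],[[279,228]],.02))
v=np.hstack([cv2.resize(I['scene'][330:410,380:480],None,fx=4,fy=4,interpolation=2),cv2.resize(I['side'][200:280,310:410],None,fx=4,fy=4,interpolation=2)])
v2=cv2.resize(I['side'][315:395,200:300],None,fx=4,fy=4,interpolation=2)
cv2.imwrite('pics/c1.png',np.vstack([v,np.hstack([v2,v2*0])])[:600])
```

```text
scene slice [301.6 247.7] 46.0 [ 0.6549 -0.0567  0.043 ]
mat [[0.4433 0.311  0.006 ]] [[0.4407 0.3101 0.006 ]]
board top scene [[ 0.4974  0.1321  0.036 ]
 [ 0.717   0.095   0.036 ]
 [ 0.4388 -0.1225  0.036 ]]
board top side [[ 0.7076  0.0944  0.036 ]
 [ 0.4885  0.1328  0.036 ]
 [ 0.4444 -0.1347  0.036 ]]
jar cap [[ 0.5655 -0.1126  0.121 ]] grip top scene [[0.6173 0.2689 0.06  ]
 [0.5757 0.3582 0.06  ]] side [[0.6095 0.2724 0.06  ]
 [0.5818 0.3434 0.06  ]]
tray scene [[ 0.664  -0.2963  0.026 ]
 [ 0.4074 -0.2533  0.026 ]
 [ 0.4278 -0.1492  0.026 ]] side [[ 0.6545 -0.3042  0.026 ]
 [ 0.4037 -0.2628  0.026 ]
 [ 0.4208 -0.1408  0.026 ]]
bowl [[ 0.5959 -0.4601  0.055 ]] lemon [[0.7614 0.0935 0.02  ]] garlic [[ 0.7613 -0.0848  0.02  ]]
```

View pics/c1.png

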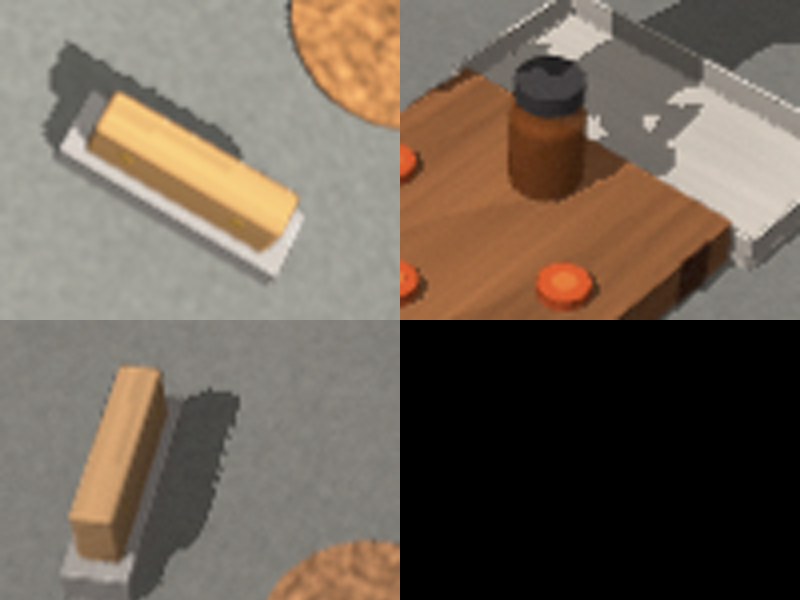

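The crop shows the jar cap centre at about (347.5,218) in the side view, and the scraper upright with its grip clear. I'm going above the jar for a close look.

```bash
python3 -m handwheel '[[[-2.2,-2.3,0,0,0,0,1],[-2.2,-2.3,0,0,0,0,1],[-2.2,-2.3,0,0,0,0,1],[-2.2,-2.2,0,0,0,0,1],[-2.1,-2.2,0,0,0,0,1],[0,0,0,0,0,0,1],[0,0,0,0,0,0,1]]]'
python3 - <<'E'
from h import *
np.set_printoptions(precision=4,suppress=True)
p,im=snap('wrist','w1.png'); print(p['origin'],p['attitude'],p['camera_matrix'][0],ctrl.get_state()['position'])
np.save('w1.npy',p)
E
```

```text
time: 0.8
position: [0.5658, -0.1133, 0.2313]
ee_rot: [0.708, 0.707, 0.0, -0.0]
force: [0.0, 0.4, 0.6]
gripper_width: 0.0853
finger_force: 0.0
[ 0.5653 -0.0293  0.3742] [ 0.9863 -0.     -0.0002  0.165 ] [430.3155   0.     317.7442] [ 0.5664 -0.1124  0.2313]
```

View pics/w1.png

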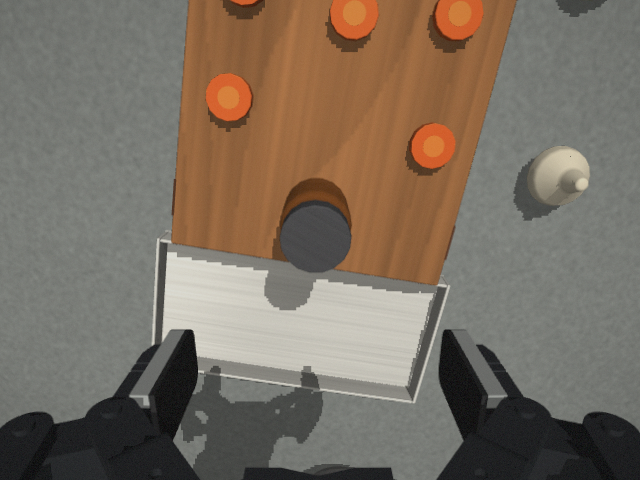

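Wrist view: the cap is at (315.5,236), slices at (228,97), (433,146), (354,12), (459,14) and (245,0), and the board's tray edge runs (172,244)–(437,285).

Run:
```python
from h import *
np.set_printoptions(precision=4,suppress=True)
p=np.load('w1.npy',allow_pickle=True).item()
c=plane(p,[[172,244],[437,285]],.036);print('edge',c,np.linalg.norm(c[0]-c[1]),np.degrees(np.arctan2(*(c[1]-c[0])[[1,0]])))
print('jar',plane(p,[[315.5,236]],.121),'slices',plane(p,[[228,97],[433,146],[354,12],[459,14]],.046))
print('tray',plane(p,[[162,240],[446,286],[412,401]],.026))
im=cv2.imread('pics/scene0.png')
for n in ('scene','side'):
    q,im=snap(n,n+'1.png');h=cv2.cvtColor(im,cv2.COLOR_RGB2HSV)
    m=cv2.inRange(h,(3,215,180),(13,255,255))
    for k in cv2.findContours(m,0,1)[0]:
        if cv2.contourArea(k)>40:
            x,y,w,hh=cv2.boundingRect(k);print(n,x+w/2,y+hh/2,w,hh,plane(q,[[x+w/2,y+hh/2]],.042)[0])
```

```text
edge [[ 0.4435 -0.1449  0.036 ]
 [ 0.6679 -0.1822  0.036 ]] 0.22748168718588474 -9.448835893725718
jar [[ 0.5638 -0.1106  0.121 ]] slices [[ 0.5001 -0.0287  0.046 ]
 [ 0.6517 -0.0637  0.046 ]
 [ 0.5901  0.027   0.046 ]
 [ 0.6627  0.0264  0.046 ]]
tray [[ 0.4317 -0.1447  0.026 ]
 [ 0.6791 -0.1877  0.026 ]
 [ 0.6581 -0.3119  0.026 ]]
```

```bash
python3 -m handwheel '[[[-0.2,0.2,-3,0,0,0,1],[0,0,-3,0,0,0,1],[0,0,-3,0,0,0,1],[0,0,-3,0,0,0,1],[0,0,-2.2,0,0,0,1],[0,0,-1.1,0,0,0,1],[0,0,0,0,0,0,0.3],[0,0,0,0,0,0,0.3],[0,0,0,0,0,0,0.3],[0,0,0,0,0,0,0.3],[0,0,0,0,0,0,0.3]]]' 35
```

```text
time: 2.05
position: [0.5648, -0.111, 0.0796]
ee_rot: [0.707, 0.707, 0.001, 0.001]
force: [-1.2, 0.8, 7.4]
gripper_width: 0.0478
finger_force: 36.7
```

```bash
python3 -m handwheel '[[[0,0,1,0,0,0,0.3],[0,0,2,0,0,0,0.3],[0,0,2,0,0,0,0.3],[-0.5,1.5,2,0,0,0,0.3],[-0.8,2.5,0,0,0,0,0.3],[-1,3.5,0,0,0,0,0.3],[-1,3.5,0,0,0,0,0.3],[-1,3.5,0,0,0,0,0.3],[-1,3.5,0,0,0,0,0.3],[-1,3.5,0,0,0,0,0.3],[-1,3.5,0,0,0,0,0.3],[-1,3.5,0,0,0,0,0.3],[-1,3.5,0,0,0,0,0.3],[-1,3.5,0,0,0,0,0.3],[-1,3.1,0,0,0,0,0.3],[-0.5,2,0,0,0,0,0.3],[-0.5,1,0,0,0,0,0.3],[0,0,0,0,0,0,0.3],[0,0,0,0,0,0,0.3]]]'
python3 - <<'E'
from h import *
np.set_printoptions(precision=4,suppress=True)
for n in ('scene','side'): snap(n,n+'2.png')
s=ctrl.get_state();print(s['position'],s['finger_force'],R.from_quat(s['ee_rot']).as_matrix())
a=cv2.imread('pics/scene2.png')[230:430,360:560];b=cv2.imread('pics/side2.png')[250:450,200:400]
cv2.imwrite('pics/c2.png',cv2.resize(np.hstack([a,b]),(800,400)))
for n in ('scene','side'):
    im=cv2.imread(f'pics/{n}2.png');q=ctrl.camera_params(n);h=cv2.cvtColor(im,cv2.COLOR_BGR2HSV)
    m=cv2.inRange(h,(2,190,140),(14,255,255))
    for k in cv2.findContours(m,0,1)[0]:
        if 30<cv2.contourArea(k)<1000:
            x,y,w,hh=cv2.boundingRect(k);print(n,x+w/2,y+hh/2,w,hh,plane(q,[[x+w/2,y+hh/2]],.042)[0])
E
```

```text
time: 3.95
position: [0.4413, 0.3036, 0.1484]
ee_rot: [0.707, 0.707, -0.0, 0.0]
force: [-0.1, 0.4, -2.5]
gripper_width: 0.048
finger_force: 37.0
[0.4417 0.3033 0.1484] 37.02789493021555 [[ 0.0022  1.      0.0003]
 [ 1.     -0.0022 -0.0008]
 [-0.0008  0.0003 -1.    ]]
scene 319.5 279.0 17 16 [0.6631 0.0291 0.042 ]
scene 347.5 263.0 17 16 [0.5901 0.0298 0.042 ]
scene 381.0 254.0 16 16 [0.5145 0.0516 0.042 ]
scene 302.0 246.0 16 16 [ 0.6516 -0.0605  0.042 ]
scene 366.0 226.5 16 15 [ 0.5008 -0.0247  0.042 ]
side 329.0 289.0 14 12 [0.5142 0.0502 0.042 ]
side 351.0 272.0 14 12 [ 0.4994 -0.0271  0.042 ]
```

View pics/c2.png

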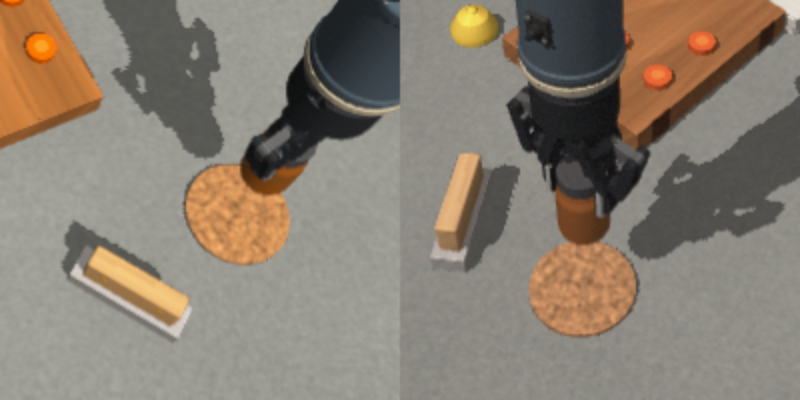

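Jar is held upright above the mat's edge; shifting 7 mm in y and lowering.

```bash
python3 -m handwheel '[[[0,0.7,-1.5,0,0,0,0.3],[0,0,-2,0,0,0,0.3],[0,0,-2,0,0,0,0.3],[0,0,-2,0,0,0,0.3],[0,0,-1,0,0,0,0.3],[0,0,-0.6,0,0,0,0.3],[0,0,-0.4,0,0,0,0.3],[0,0,-0.2,0,0,0,0.3],[0,0,0,0,0,0,0.3]]]'
```

```text
time: 4.95
position: [0.4413, 0.3121, 0.0516]
ee_rot: [0.707, 0.707, 0.0, 0.0]
force: [-0.7, 0.6, -3.2]
gripper_width: 0.0475
finger_force: 37.0
```

```bash
python3 -m handwheel '[[[0,0,-0.2,0,0,0,0.3],[0,0,0,0,0,0,0.3]]]'
```

```text
time: 5.15
position: [0.4413, 0.3123, 0.0498]
ee_rot: [0.707, 0.707, 0.001, 0.0]
force: [-0.5, 0.1, -0.3]
gripper_width: 0.0477
finger_force: 37.2
```

```bash
python3 -m handwheel '[[[0,0,0,0,0,0,0.7],[0,0,0,0,0,0,1],[0,0,0,0,0,0,1],[0,0,0,0,0,0,1],[0,0,1,0,0,0,1],[0,0,3,0,0,0,1],[0,0,4,0,0,0,1],[0,0,4,0,0,0,1],[2,0,4,0,0,0.14,1],[3.5,0,2,0,0,0.14,1],[4,0,0,0,0,0.14,1],[4,0,0,0,0,0,1],[2,0,0,0,0,0,1],[0,0,0,0,0,0,1],[0,0,0,0,0,0,1]]]'
python3 - <<'E'
from h import *
np.set_printoptions(precision=4,suppress=True)
p,im=snap('wrist','w3.png');q,b=snap('side','side3.png'); np.save('w3.npy',p)
s=ctrl.get_state();print(s['position'])
o=np.hstack([im[::,:,::-1],b[160:640,60:380][:480,:,::-1] if 0 else cv2.resize(b[240:440,200:330],(312,480))[:,:,::-1]])
cv2.imwrite('pics/c3.png',cv2.resize(o,(800,403)))
E
```

```text
time: 6.65
position: [0.5955, 0.3118, 0.2294]
ee_rot: [0.544, 0.839, -0.0, -0.0]
force: [-1.5, -0.7, -0.0]
gripper_width: 0.0852
finger_force: 0.0
[0.5948 0.3124 0.2297]
```

View pics/c3.png

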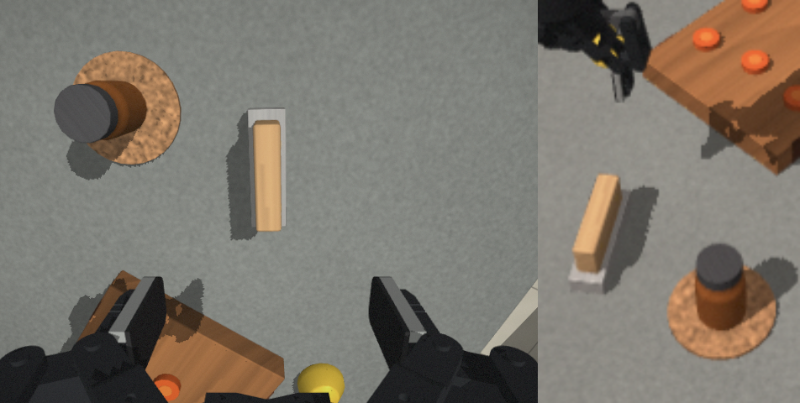

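The jar stands upright, well inside the mat. In this view the scraper grip's top runs from (267,123) to (269,230), in crop pixels (scale 1.19).

Run:
```python
from h import *
p=np.load('w3.npy',allow_pickle=True).item()
im=cv2.imread('pics/w3.png');h=cv2.cvtColor(im,cv2.COLOR_BGR2HSV)
m=cv2.inRange(h,(8,70,130),(25,255,255));m[:, :240]=0;m[:,400:]=0;m[300:]=0
c=max(cv2.findContours(m,0,1)[0],key=cv2.contourArea);r=cv2.boxPoints(cv2.minAreaRect(c));print(cv2.minAreaRect(c))
g=plane(p,r,.06);print(g,g.mean(0),[np.linalg.norm(g[i]-g[i-1]) for i in range(4)],[np.degrees(np.arctan2(*(g[i]-g[i-1])[[1,0]])) for i in range(4)])
h=cv2.cvtColor(im,cv2.COLOR_BGR2HSV)
```

```text
((318.0686950683594, 209.1524200439453), (132.00160217285156, 31.437206268310547), 89.23609924316406)
[[0.56259042 0.355448   0.06      ]
 [0.58287079 0.36484587 0.06      ]
 [0.62667914 0.27312488 0.06      ]
 [0.60426758 0.2626905  0.06      ]] [0.59410198 0.31402731 0.06      ] [np.float64(0.10169040543325314), np.float64(0.022352028171709466), np.float64(0.1016460162000544), np.float64(0.024721537225658338)] [np.float64(114.19500758600806), np.float64(24.862889554145898), np.float64(-64.46963253331745), np.float64(-155.0342581969831)]
```

```bash
python3 -m handwheel '[[[-0.1,0.2,-3,0,0,0.01,1],[0,0,-4,0,0,0,1],[0,0,-4,0,0,0,1],[0,0,-4,0,0,0,1],[0,0,-3,0,0,0,1],[0,0,-1.5,0,0,0,1],[0,0,-0.6,0,0,0,1],[0,0,0,0,0,0,0.1],[0,0,0,0,0,0,0.1],[0,0,0,0,0,0,0.1],[0,0,0,0,0,0,0.1],[0,0,0,0,0,0,0.1],[0,0,0,0,0,0,0.1],[0,0,0,0,0,0,0.1]]]' 80
```

```text
time: 8.15
position: [0.5955, 0.3142, 0.0295]
ee_rot: [0.54, 0.842, 0.001, 0.0]
force: [-0.9, 0.7, 6.2]
gripper_width: 0.0228
finger_force: 79.6
```

```bash
python3 -m handwheel '[[[0,0,1,0,0,0,0.1],[0,0,3,0,0,0,0.1],[0,0,4,0,0,0,0.1],[0,0,4,0,0,0.1,0.1],[0.6,-3,0,0,0,0.125,0.1],[0.6,-3,0,0,0,0.125,0.1],[0.6,-3,0,0,0,0.125,0.1],[0.6,-3,0,0,0,0.125,0.1],[0.6,-3,0,0,0,0.125,0.1],[0.6,-3,0,0,0,0.125,0.1],[0.6,-3,0,0,0,0.125,0.1],[0.6,-3,0,0,0,0,0.1],[0.6,-3,0,0,0,0,0.1],[0.6,-3,0,0,0,0,0.1],[0.3,-2.5,0,0,0,0,0.1],[0,-1,0,0,0,0,0.1],[0,0,0,0,0,0,0.1],[0,0,0,0,0,0,0.1]]]'
python3 - <<'E'
from h import *
np.set_printoptions(precision=4,suppress=True)
p,im=snap('wrist','w4.png');q,b=snap('side','side4.png'); np.save('w4.npy',p)
s=ctrl.get_state();print(s['position'],s['qpos'],np.degrees(2*np.arctan2(s['ee_rot'][1],s['ee_rot'][0]))-90)
o=np.hstack([im,cv2.resize(b[180:340,220:440],(660,480))])[:,:,::-1]
cv2.imwrite('pics/c4.png',cv2.resize(o,(800,295)))
E
```

```text
time: 9.95
position: [0.6577, -0.0195, 0.1485]
ee_rot: [0.082, 0.997, 0.001, -0.0]
force: [-0.1, 0.1, -3.7]
gripper_width: 0.0226
finger_force: 79.2
[ 0.6578 -0.0187  0.1485] [ 0.1706  0.6401 -0.3596  1.5795  0.2564  0.9689  1.1379] 80.64236321129567
```

View pics/c4.png

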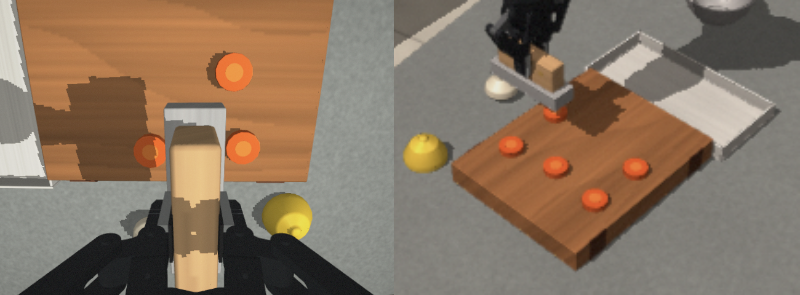

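The scraper hangs parallel to the board between the far-edge slices with clearance both sides. Lowering and sweeping the first one.

```bash
python3 -m handwheel '[[[0,-0.2,-2,0,0,0,0.1],[0,0,-3,0,0,0,0.1],[0,0,-2,0,0,0,0.1],[0,0,-1,0,0,0,0.1],[0,0,0,0,0,0,0.1]]]'
python3 -m handwheel '[[[-0.05,-0.3,0,0,0,0,0.1],[-0.1,-0.6,0,0,0,0,0.1],[-0.15,-0.9,0,0,0,0,0.1],[-0.15,-0.9,0,0,0,0,0.1],[-0.15,-0.9,0,0,0,0,0.1],[-0.15,-0.9,0,0,0,0,0.1],[-0.15,-0.9,0,0,0,0,0.1],[-0.15,-0.9,0,0,0,0,0.1],[-0.15,-0.9,0,0,0,0,0.1],[-0.15,-0.9,0,0,0,0,0.1],[-0.15,-0.9,0,0,0,0,0.1],[-0.15,-0.9,0,0,0,0,0.1],[-0.15,-0.9,0,0,0,0,0.1],[-0.15,-0.9,0,0,0,0,0.1],[-0.15,-0.9,0,0,0,0,0.1],[-0.15,-0.9,0,0,0,0,0.1],[-0.15,-0.9,0,0,0,0,0.1],[-0.15,-0.9,0,0,0,0,0.1],[-0.15,-0.9,0,0,0,0,0.1],[0,0,0,0,0,0,0.1]]]'
python3 -m handwheel '[[[0,0,0,0,0,0,0.1],[0,0,2,0,0,0,0.1],[0,0,3,0,0,0,0.1],[0,0,3,0,0,0,0.1]]]'
python3 - <<'E'
from h import *
snap('side','side5.png')
E
```

```text
time: 10.55
position: [0.6576, -0.0218, 0.0675]
ee_rot: [0.082, 0.997, 0.0, -0.001]
force: [0.2, -0.1, -4.7]
gripper_width: 0.023
finger_force: 79.2
time: 12.55
position: [0.6305, -0.1873, 0.0682]
ee_rot: [0.084, 0.996, -0.001, -0.0]
force: [-0.2, -0.4, -4.4]
gripper_width: 0.0228
finger_force: 79.1
time: 12.95
position: [0.6309, -0.1838, 0.1489]
ee_rot: [0.082, 0.997, 0.0, -0.0]
force: [0.2, -0.6, -3.4]
gripper_width: 0.0228
finger_force: 79.1
```

```bash
python3 -m handwheel '[[[-1.3,2,0,0,0,0,0.1],[-2,3,0,0,0,0,0.1],[-2,3,0,0,0,0,0.1],[-2,3,0,0,0,0,0.1],[-2,3,0,0,0,0,0.1],[-2,3,0,0,0,0,0.1],[-1.4,2,0,0,0,0,0.1],[0,0.8,0,0,0,0,0.1],[0,0,0,0,0,0,0.1],[0,0,0,0,0,0,0.1]]]'
python3 - <<'E'
from h import *
p,im=snap('wrist','w6.png');q,b=snap('side','side6.png')
s=ctrl.get_state();print(s['position'],s['qpos'],np.degrees(2*np.arctan2(s['ee_rot'][1],s['ee_rot'][0]))-90)
o=np.hstack([im,cv2.resize(b[180:340,220:440],(660,480))])[:,:,::-1]
cv2.imwrite('pics/c6.png',cv2.resize(o,(800,295)))
E
```

```text
time: 14.0
position: [0.5047, 0.0126, 0.1484]
ee_rot: [0.083, 0.997, -0.0, 0.0]
force: [-0.6, 0.0, -2.5]
gripper_width: 0.023
finger_force: 79.4
[0.50453793 0.01195038 0.14814989] [ 0.16984254  0.44468854 -0.40481841  1.97905593  0.24768778  0.76512152
  1.02385157] 80.41491467538106
```

View pics/c6.png

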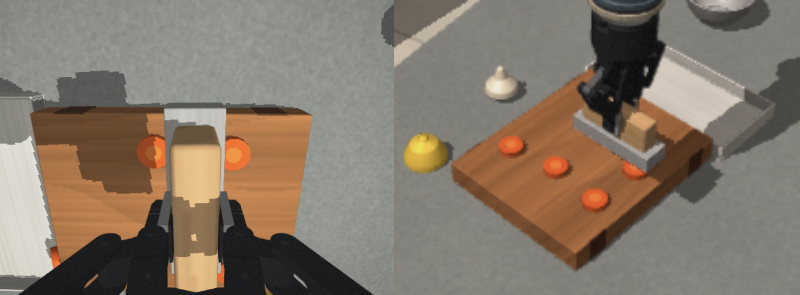

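The first slice has left the board, with an orange bit at (55,257) at the tray wall. The foot is centred between the next pair, so I'm sweeping.

```bash
python3 -m handwheel '[[[0,0.1,-2,0,0,0,0.1],[0,0,-3,0,0,0,0.1],[0,0,-2,0,0,0,0.1],[0,0,-1,0,0,0,0.1],[0,0,0,0,0,0,0.1]]]'
python3 -m handwheel '[[[-0.1,-0.6,0,0,0,0,0.1],[-0.15,-0.9,0,0,0,0,0.1],[-0.15,-0.9,0,0,0,0,0.1],[-0.15,-0.9,0,0,0,0,0.1],[-0.15,-0.9,0,0,0,0,0.1],[-0.15,-0.9,0,0,0,0,0.1],[-0.15,-0.9,0,0,0,0,0.1],[-0.15,-0.9,0,0,0,0,0.1],[-0.15,-0.9,0,0,0,0,0.1],[-0.15,-0.9,0,0,0,0,0.1],[-0.15,-0.9,0,0,0,0,0.1],[-0.15,-0.9,0,0,0,0,0.1],[-0.15,-0.9,0,0,0,0,0.1],[-0.15,-0.9,0,0,0,0,0.1],[-0.15,-0.9,0,0,0,0,0.1],[-0.15,-0.9,0,0,0,0,0.1],[-0.15,-0.9,0,0,0,0,0.1],[-0.15,-0.9,0,0,0,0,0.1],[-0.15,-0.9,0,0,0,0,0.1],[-0.15,-0.9,0,0,0,0,0.1]]]'
python3 -m handwheel '[[[0,0,0,0,0,0,0.1],[0,0,2,0,0,0,0.1],[0,0,3,0,0,0,0.1],[0,0,3,0,0,0,0.1],[0,0,0,0,0,0,0.1]]]'
```

```text
time: 14.6
position: [0.5037, 0.0133, 0.0672]
ee_rot: [0.083, 0.997, -0.0, -0.001]
force: [1.4, -0.0, -4.1]
gripper_width: 0.0231
finger_force: 79.5
time: 16.6
position: [0.4744, -0.1638, 0.0683]
ee_rot: [0.083, 0.997, -0.0, 0.0]
force: [0.4, 0.6, -3.5]
gripper_width: 0.0232
finger_force: 79.4
time: 17.1
position: [0.4767, -0.1629, 0.1516]
ee_rot: [0.083, 0.997, -0.0, 0.003]
force: [-0.2, -0.5, -3.9]
gripper_width: 0.0228
finger_force: 79.6
```

```bash
python3 -m handwheel '[[[1,1.5,0,0,0,0,0.1],[2,3,0,0,0,0,0.1],[2,3,0,0,0,0,0.1],[2,3,0,0,0,0,0.1],[2,3,0,0,0,0,0.1],[2,3,0,0,0,0,0.1],[2,3,0,0,0,0,0.1],[2,3,0,0,0,0,0.1],[1,1.6,0,0,0,0,0.1],[0,0,0,0,0,0,0.1],[0,0,0,0,0,0,0.1]]]'
python3 - <<'E'
from h import *
p,im=snap('wrist','w7.png');q,b=snap('side','side7.png');_,c=snap('scene','scene7.png')
s=ctrl.get_state();print(s['position'],np.degrees(2*np.arctan2(s['ee_rot'][1],s['ee_rot'][0]))-90)
o=np.hstack([cv2.resize(c[130:330,220:420],(480,480)),cv2.resize(b[180:340,220:440],(660,480))])[:,:,::-1]
cv2.imwrite('pics/c7.png',cv2.resize(o,(800,337)))
E
```

```text
time: 18.2
position: [0.6337, 0.0783, 0.1468]
ee_rot: [0.082, 0.997, -0.0, -0.001]
force: [-0.6, -0.4, -4.7]
gripper_width: 0.0228
finger_force: 79.5
[0.63389973 0.07662703 0.1476974 ] 80.42735363807554
```

View pics/c7.png

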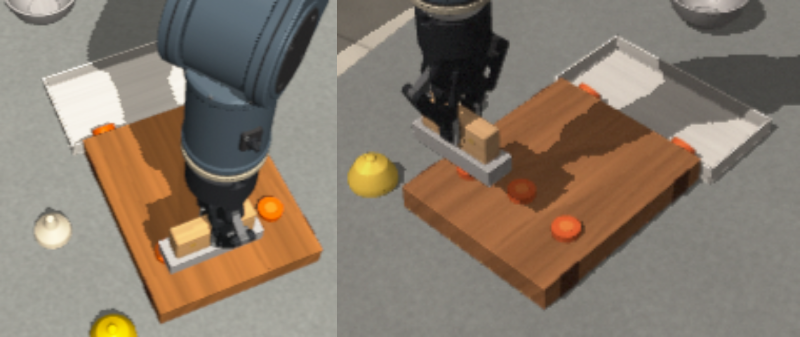

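Two slices are now in the tray against its board-side wall, with three left on the board. Sweeping the next two.

```bash
python3 -m handwheel '[[[0.2,0.1,-2,0,0,0,0.1],[0,0,-3,0,0,0,0.1],[0,0,-2,0,0,0,0.1],[0,0,-0.9,0,0,0,0.1],[0,0,0,0,0,0,0.1]]]'
python3 -m handwheel '[[[-0.1,-0.6,0,0,0,0,0.1],[-0.16,-1,0,0,0,0,0.1],[-0.17,-1,0,0,0,0,0.1],[-0.17,-1,0,0,0,0,0.1],[-0.17,-1,0,0,0,0,0.1],[-0.17,-1,0,0,0,0,0.1],[-0.17,-1,0,0,0,0,0.1],[-0.17,-1,0,0,0,0,0.1],[-0.17,-1,0,0,0,0,0.1],[-0.17,-1,0,0,0,0,0.1],[-0.17,-1,0,0,0,0,0.1],[-0.17,-1,0,0,0,0,0.1],[-0.17,-1,0,0,0,0,0.1]]]'
python3 -m handwheel '[[[-0.17,-1,0,0,0,0,0.1],[-0.17,-1,0,0,0,0,0.1],[-0.17,-1,0,0,0,0,0.1],[-0.17,-1,0,0,0,0,0.1],[-0.17,-1,0,0,0,0,0.1],[-0.17,-1,0,0,0,0,0.1],[-0.17,-1,0,0,0,0,0.1],[-0.17,-1,0,0,0,0,0.1],[-0.17,-1,0,0,0,0,0.1],[-0.17,-1,0,0,0,0,0.1],[-0.17,-1,0,0,0,0,0.1],[-0.17,-1,0,0,0,0,0.1],[-0.17,-1,0,0,0,0,0.1],[0,0,0,0,0,0,0.1],[0,0,2,0,0,0,0.1],[0,0,3,0,0,0,0.1],[0,0,3,0,0,0,0.1]]]'
```

```text
time: 18.85
position: [0.6357, 0.0781, 0.0683]
ee_rot: [0.083, 0.997, -0.0, -0.001]
force: [-0.7, 0.3, -4.3]
gripper_width: 0.0227
finger_force: 79.3
time: 20.15
position: [0.6151, -0.0478, 0.0693]
ee_rot: [0.083, 0.997, -0.0, -0.0]
force: [0.3, -0.3, -3.6]
gripper_width: 0.0231
finger_force: 79.4
time: 21.85
position: [0.5929, -0.1762, 0.1499]
ee_rot: [0.082, 0.997, 0.0, -0.001]
force: [0.5, 0.2, -3.7]
gripper_width: 0.0234
finger_force: 79.2
```

```bash
python3 -m handwheel '[[[-0.5,2,0,0,0,0,0.1],[-0.8,3.2,0,0,0,0,0.1],[-0.8,3.2,0,0,0,0,0.1],[-0.8,3.2,0,0,0,0,0.1],[-0.8,3.2,0,0,0,0,0.1],[-0.8,3.2,0,0,0,0,0.1],[-0.8,3.2,0,0,0,0,0.1],[-0.8,3.2,0,0,0,0,0.1],[-0.8,2,0,0,0,0,0.1],[-0.2,1.1,0,0,0,0,0.1],[0,0,0,0,0,0,0.1],[0,0,0,0,0,0,0.1]]]'
python3 - <<'E'
from h import *
q,b=snap('side','side8.png');_,c=snap('scene','scene8.png')
s=ctrl.get_state();print(s['position'],np.degrees(2*np.arctan2(s['ee_rot'][1],s['ee_rot'][0]))-90)
o=np.hstack([cv2.resize(c[130:330,220:420],(480,480)),cv2.resize(b[180:340,220:440],(660,480))])[:,:,::-1]
cv2.imwrite('pics/c8.png',cv2.resize(o,(800,337)))
E
```

```text
time: 23.05
position: [0.5225, 0.097, 0.1492]
ee_rot: [0.083, 0.997, -0.0, 0.0]
force: [-0.5, -0.8, -4.0]
gripper_width: 0.0229
finger_force: 79.6
[0.52255329 0.09634692 0.14913045] 80.37943166943538
```

View pics/c8.png

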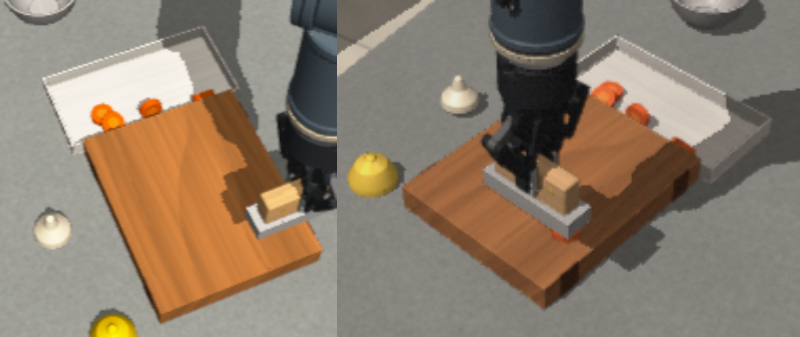

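Four slices lie in the tray, with the last one under the scraper's front. Sweeping it.

```bash
python3 -m handwheel '[[[0,0.2,-2,0,0,0,0.1],[0,0,-3,0,0,0,0.1],[0,0,-2,0,0,0,0.1],[0,0,-1,0,0,0,0.1],[0,0,0,0,0,0,0.1]]]'
python3 -m handwheel '[[[-0.1,-0.6,0,0,0,0,0.1],[-0.16,-1,0,0,0,0,0.1],[-0.17,-1,0,0,0,0,0.1],[-0.17,-1,0,0,0,0,0.1],[-0.17,-1,0,0,0,0,0.1],[-0.17,-1,0,0,0,0,0.1],[-0.17,-1,0,0,0,0,0.1],[-0.17,-1,0,0,0,0,0.1],[-0.17,-1,0,0,0,0,0.1],[-0.17,-1,0,0,0,0,0.1],[-0.17,-1,0,0,0,0,0.1],[-0.17,-1,0,0,0,0,0.1],[-0.17,-1,0,0,0,0,0.1]]]'
python3 -m handwheel '[[[-0.17,-1,0,0,0,0,0.1],[-0.17,-1,0,0,0,0,0.1],[-0.17,-1,0,0,0,0,0.1],[-0.17,-1,0,0,0,0,0.1],[-0.17,-1,0,0,0,0,0.1],[-0.17,-1,0,0,0,0,0.1],[-0.17,-1,0,0,0,0,0.1],[-0.17,-1,0,0,0,0,0.1],[-0.17,-1,0,0,0,0,0.1],[-0.17,-1,0,0,0,0,0.1],[-0.17,-1,0,0,0,0,0.1],[-0.17,-1,0,0,0,0,0.1],[-0.17,-1,0,0,0,0,0.1],[0,0,0,0,0,0,0.1],[0,0,2,0,0,0,0.1],[0,0,3,0,0,0,0.1],[0,0,3,0,0,0,0.1]]]'
```

```text
time: 23.65
position: [0.5217, 0.099, 0.0682]
ee_rot: [0.083, 0.997, -0.0, -0.001]
force: [0.3, 0.3, -3.5]
gripper_width: 0.0228
finger_force: 79.4
time: 24.95
position: [0.5007, -0.0268, 0.0693]
ee_rot: [0.083, 0.997, -0.0, -0.0]
force: [0.4, 0.6, -3.9]
gripper_width: 0.0226
finger_force: 79.4
time: 26.65
position: [0.4784, -0.1553, 0.1499]
ee_rot: [0.082, 0.997, 0.0, -0.001]
force: [0.7, 0.1, -4.2]
gripper_width: 0.0234
finger_force: 79.3
```

```bash
python3 -m handwheel '[[[0.4,1.5,0,0,0,0,0.1],[0.9,3,0,0,0,0,0.1],[0.9,3.3,0,0,0,0,0.1],[0.9,3.3,0,0,0,0,0.1],[0.9,3.3,0,0,0,0,0.1],[0.9,3.3,0,0,0,0,0.1],[0.9,3.3,0,0,0,0,0.1],[0.9,3.3,0,0,0,0,0.1],[0.9,3.3,0,0,0,0,0.1],[0.9,3.3,0,0,0,0,0.1],[0.9,3.3,0,0,0,0,0.1],[0.9,3.3,0,0,0,0,0.1],[0.9,3.3,0,0,0,0,0.1],[0.9,2.3,0,0,0,0,0.1],[0.1,1,0,0,0,0,0.1],[0,0,0,0,0,0,0.1],[0,0,0,0,0,0,0.1]]]'
python3 - <<'E'
from h import *
q,b=snap('side','side9.png');_,c=snap('scene','scene9.png')
s=ctrl.get_state();print(s['position'])
o=np.hstack([cv2.resize(c[100:400,220:520],(480,480)),cv2.resize(b[170:300,270:450],(660,480))])[:,:,::-1]
cv2.imwrite('pics/c9.png',cv2.resize(o,(800,337)))
E
```

```text
time: 28.35
position: [0.6003, 0.2839, 0.1489]
ee_rot: [0.083, 0.997, -0.001, -0.0]
force: [0.4, 0.2, -4.9]
gripper_width: 0.0232
finger_force: 79.4
[0.60071751 0.28311254 0.14918741]
```

View pics/c9.png

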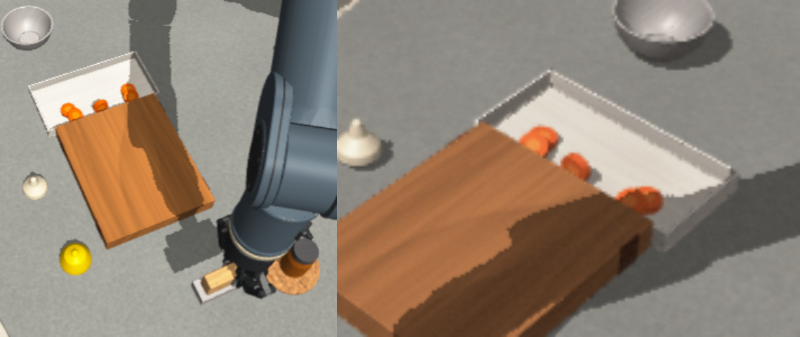

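All five slices are in the tray and the board is clear. Setting the scraper down.

```bash
python3 -m handwheel '[[[0,0,-2,0,0,0,0.1],[0,0,-3,0,0,0,0.1],[0,0,-3,0,0,0,0.1],[0,0,-2,0,0,0,0.1],[0,0,-1,0,0,0,0.1],[0,0,-0.6,0,0,0,0.1],[0,0,-0.2,0,0,0,0.1],[0,0,0,0,0,0,0.1]]]'
```

```text
time: 29.25
position: [0.6012, 0.2851, 0.0321]
ee_rot: [0.083, 0.997, 0.0, 0.0]
force: [0.1, 0.5, -4.1]
gripper_width: 0.0227
finger_force: 79.4
```

```bash
python3 -m handwheel '[[[0,0,-0.15,0,0,0,0.1],[0,0,-0.1,0,0,0,0.1],[0,0,0,0,0,0,0.1]]]'
```

```text
time: 29.55
position: [0.6012, 0.2852, 0.0296]
ee_rot: [0.083, 0.997, 0.0, 0.001]
force: [-0.5, -1.9, 1.6]
gripper_width: 0.0229
finger_force: 79.8
```

Contact made. Releasing and retreating.

```bash
python3 -m handwheel '[[[0,0,0,0,0,0,0.6],[0,0,0,0,0,0,1],[0,0,0,0,0,0,1],[0,0,0,0,0,0,1],[0,0,0,0,0,0,1],[0,0,1,0,0,0,1],[0,0,3,0,0,0,1],[0,0,4,0,0,0,1],[0,0,4,0,0,0,1],[0,0,4,0,0,0,1],[1,-1,4,0,0,0,1],[2,-3,2,0,0,0,1],[2,-3,0,0,0,0,1],[2,-3,0,0,0,0,1],[1,-2,0,0,0,0,1],[0,0,0,0,0,0,1],[0,0,0,0,0,0,1]]]'
python3 - <<'E'
from h import *
q,b=snap('side','side10.png');_,c=snap('scene','scene10.png')
o=np.hstack([cv2.resize(c[100:420,200:520],(400,400)),cv2.resize(b[150:430,190:470],(400,400))])[:,:,::-1]
cv2.imwrite('pics/c10.png',o)
E
```

```text
time: 31.25
position: [0.6805, 0.1649, 0.2493]
ee_rot: [0.083, 0.997, 0.0, -0.0]
force: [-0.9, 1.1, -0.1]
gripper_width: 0.0853
finger_force: 0.0
```

View pics/c10.png

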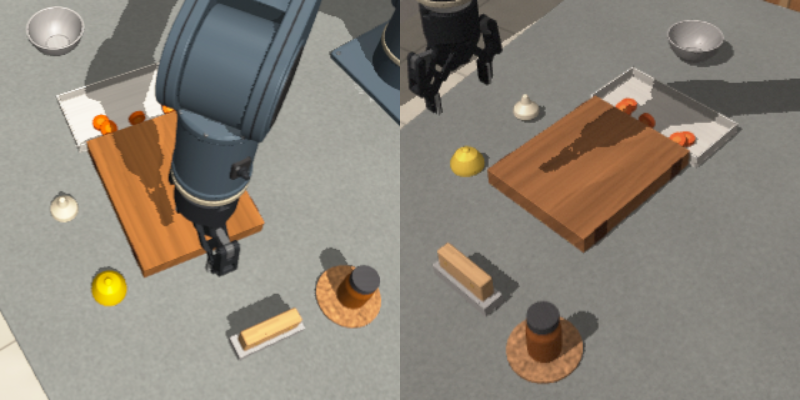

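Scraper upright on the bare worktop, jar on the mat, slices in the tray and the other items undisturbed.

```bash
python3 -c "
from bench import ctrl
print(ctrl.finish_job())"
```

```text
the job is handed in; nothing more can be done
None
```

I handed the job in at about 31 s: the jar stands on the mat, all five slices are in the tray, the scraper stands upright on the bare worktop, and the lemon, garlic and bowl were not touched.

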